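Build the slab stack up to the red slider

TASK

For the measuring lesson the tutor has set the red slider on the wooden measuring stand. Lay spare slabs one by one, flat and neatly lined up, on the slab already on the stand, and stop when the top of the stack is level with the red slider: neither below its lower edge nor above its upper edge. Leave unused slabs on the desk away from the stack, and do not shift the slider or the other things on the desk.

Things in the scene. Friction and masses are not known exactly. Their poses are not given: they have to be found in the camera images.
- pad (a point): centre of the paper rectangle on the measuring stand, on the top face of its wooden foot (12 mm above the desk), where the stack stands; x, y, z axes are the stand's: z up, +y towards the post. The foot is 120 (x) x 190 (y) mm, reaching 60 mm from here on the -y side and 130 mm on the +y side; it cannot move. The square wooden post, 20 x 24 mm, stands 95 mm from here along +y and rises 145 mm above the foot (157 mm above the desk)
- mark (a point): centre of the red plastic slider on the post of the measuring stand: a rectangular sleeve 33 x 37 mm around the post and 28 mm tall, so it covers the heights from 14 mm below to 14 mm above this point. It sits stiffly wherever it was set (55 to 85 mm above the foot) and must stay there; a small black thumb knob sticks out on its +y side
- slab_base: plain light-wood slab, 46 (its x) x 70 (its y) x 20 (z) mm, about 45 g, loose, already lying flat on the paper rectangle as the first of the stack; origin at the centre of its underside, z up
- slab_yellow: yellow loose painted wooden slab, 46 (its x) x 70 (its y) x 20 (z) mm, about 45 g, lying flat on the desk; origin at the centre of its underside, z up. One of four spare slabs, interchangeable
- slab_green: green loose painted wooden slab, 46 (its x) x 70 (its y) x 20 (z) mm, about 45 g, lying flat on the desk; origin at the centre of its underside, z up. One of four spare slabs, interchangeable
- slab_blue: blue loose painted wooden slab, 46 (its x) x 70 (its y) x 20 (z) mm, about 45 g, lying flat on the desk; origin at the centre of its underside, z up. One of four spare slabs, interchangeable
- slab_orange: orange loose painted wooden slab, 46 (its x) x 70 (its y) x 20 (z) mm, about 45 g, lying flat on the desk; origin at the centre of its underside, z up. One of four spare slabs, interchangeable
- eraser: white eraser 40 x 20 x 12 mm lying among the slabs, a bystander; origin at the centre of its underside
- sharpener: small metal pencil sharpener 26 x 18 x 15 mm, a bystander; origin at the centre of its underside
- glue: white glue stick with a green label and a yellow cap standing upright, 28 mm across, 90 mm tall, a bystander; origin at the centre of its underside
- mug: blue ceramic mug, 80 mm across, 90 mm tall, handle at its +y, a bystander; origin at the centre of its underside
- pencil: green pencil lying flat along its x, 170 mm long, 7.5 mm thick, a bystander; origin under its middle
- pencil_tin: open black pencil box 200 x 75 x 30 mm with pens in it, a bystander; origin at the centre of its underside
- clock: white alarm clock 45 x 90 x 85 mm, a bystander; origin at the centre of its underside
Not all that is in view belongs to the job. Leave any black or purple look-alike of the slab_yellow alone.

How it is judged:
At the end, for the whole second after the job is handed in: The highest slab's top is within 14 mm of the slider's centre height, none higher; added slabs flat (4.5 deg), within 16 mm and 17 deg of the plain slab; unused slabs over 70 mm from it; plain slab flat on the foot within 20 mm of the paper's centre; slabs at rest (((horizontal distance between slab_yellow and slab_base below 0.016 m and angle between the x axis of slab_yellow and the x axis of slab_base, either way round below 0.3 rad and angle between slab_yellow's own z axis and vertical below 0.08 rad and z of slab_yellow in the frame of mark between -0.034 and -0.006 m) or (horizontal distance between slab_green and slab_base below 0.016 m and angle between the x axis of slab_green and the x axis of slab_base, either way round below 0.3 rad and angle between slab_green's own z axis and vertical below 0.08 rad and z of slab_green in the frame of mark between -0.034 and -0.006 m) or (horizontal distance between slab_blue and slab_base below 0.016 m and angle between the x axis of slab_blue and the x axis of slab_base, either way round below 0.3 rad and angle between slab_blue's own z axis and vertical below 0.08 rad and z of slab_blue in the frame of mark between -0.034 and -0.006 m) or (horizontal distance between slab_orange and slab_base below 0.016 m and angle between the x axis of slab_orange and the x axis of slab_base, either way round below 0.3 rad and angle between slab_orange's own z axis and vertical below 0.08 rad and z of slab_orange in the frame of mark between -0.034 and -0.006 m)) and (horizontal distance between slab_yellow and slab_base above 0.07 m or (horizontal distance between slab_yellow and slab_base below 0.016 m and angle between the x axis of slab_yellow and the x axis of slab_base, either way round below 0.3 rad and angle between slab_yellow's own z axis and vertical below 0.08 rad and z of slab_yellow in the frame of mark below -0.006 m)) and linear speed of each of slab_yellow, slab_green, slab_blue, slab_orange below 0.02 m/s and (horizontal distance between slab_green and slab_base above 0.07 m or (horizontal distance between slab_green and slab_base below 0.016 m and angle between the x axis of slab_green and the x axis of slab_base, either way round below 0.3 rad and angle between slab_green's own z axis and vertical below 0.08 rad and z of slab_green in the frame of mark below -0.006 m)) and (horizontal distance between slab_blue and slab_base above 0.07 m or (horizontal distance between slab_blue and slab_base below 0.016 m and angle between the x axis of slab_blue and the x axis of slab_base, either way round below 0.3 rad and angle between slab_blue's own z axis and vertical below 0.08 rad and z of slab_blue in the frame of mark below -0.006 m)) and (horizontal distance between slab_orange and slab_base above 0.07 m or (horizontal distance between slab_orange and slab_base below 0.016 m and angle between the x axis of slab_orange and the x axis of slab_base, either way round below 0.3 rad and angle between slab_orange's own z axis and vertical below 0.08 rad and z of slab_orange in the frame of mark below -0.006 m)) and horizontal distance between slab_base and pad below 0.02 m and z of slab_base in the frame of pad below 0.004 m and angle between slab_base's own z axis and vertical below 0.05 rad); the robot touches nothing.
It fails at once if the red slider is shifted by more than 5 mm (distance of mark from where it was at the start of the episode above 0.005 m).
It fails at once if one of the other things on the desk (eraser, sharpener, glue stick, mug, pencil, pencil box, clock) is moved by more than 30 mm (distance of any of eraser, sharpener, glue, mug, pencil, pencil_tin, clock from where it was at the start of the episode above 0.03 m).
It also fails if it takes over 64 s, if anything falls off the work surface, if the arm or the gripper's body presses on something with over 40 N, if the wrist force passes 120 N, or if a joint passes its speed limit or range.

ROBOT

A 7-joint arm with a two-finger parallel gripper is mounted at the origin on the work surface. World frame = base frame: x ahead of the robot, y to its left, z up, the work surface at z = 0. Lengths are in m, angles in rad, forces in N, time in s.
With the tool pointing down it reaches from about 0.425 to 0.925 m from the base axis. Payload 6.8 kg.
Tool frame: the origin (TCP) lies on the mounting face of the last link; the fingertips stand 173 mm ahead of it and the grasp point (between the pads) lies 155 mm ahead of it; z points along the fingers, y is the direction in which the jaws open and shut (so a half turn about z gives the same grasp; the last joint's range is limited). The gripper opens to 85 mm and grips with 20 to 120 N. Pads are 22 mm wide; open, the fingers measure 114 mm over their backs; the gripper's body (76 mm by 85 mm) begins 54 mm behind the grasp point. The pads swing forward as they close: fully open they stand 13 mm farther back than shut.
Start: joints at [1.038, 0.477, 0.022, 1.555, -0.011, 1.109, -0.083], TCP at [0.278, -0.615, 0.405] pointing down, gripper open.
Joint ranges: [-2.96, 2.96], [-0.34, 2.1], [-1.41, 1.46], [0.24, 2.44], [-1.37, 4.51], [0.17, 1.92], [-2.96, 2.96]. Speed limits (rad/s): [2.39, 2.39, 3.14, 3.14, 3.14, 3.14, 3.14].

INTERFACE

Orientations are given as a unit quaternion [w, x, y, z].
In Python, from station import sense, snapshot, camera_params, job_done gives the robot as it stands.
- The arm moves only by the tool step_arm, never from a script. Its arguments are lists of equal length, an entry for each row: "delta_pos": the shift along the world's x, y, z normalised to -1 to 1, where 1 is 50 mm, a list of three; "turn": the turn, a rotation vector about the world's x, y, z normalised to -1 to 1, where 1 is 0.1 rad, a list of three; "jaw": the opening, from 0 (shut) to 1 (fully open). A call has 1 to 5 rows; each row shifts and turns the commanded pose from where the row before left it; what a row does not reach is not made up. A row lasts 1/10 s, in which the tool goes at most 50 mm and 8.59 degrees, less where a joint would pass 70% of its speed; a pose out of reach is approached as far as the arm can. A call with a number of a shift or a turn outside -1 to 1 is refused whole. A call with a gripper value outside its range is refused whole. The fingers move at their own pace and stop on an object; "newtons" is the grip in N (left out, the last holds). Time passes only in rows, so rows that do not move let the fingers close. It gives the time, the measured TCP pose, the force and the opening at its end, in the units of the state.
- sense(): the state, without advancing time (a new reading comes with each control period).
- snapshot(name): name is "side" or "top" or "wrist"; returns the picture (400x640x3 uint8, red, green, blue); there is no depth.
- camera_params(name): a dict with "vfov" (degrees; the focal length in pixels is half the picture's height over the tangent of half this angle, whatever the lens; pixels are square), "cx", "cy" (the principal point, pixels), "k1" (the pictures are not rectified: a ray, as slopes to the right and down, at radius r is drawn at 1 + k1 r^2 times it, then the intrinsics apply), "T" (4x4, takes a point from camera to world coordinates). Camera axes: x right, y down, z forward; pixel columns grow to the right and rows downward; lengths in m; the calibration is good to about 2 mm. A picture is of the moment at which its call begins: read the wrist's pose just before it. camera_params takes no time and is no camera call; for the wrist camera it gives the pose at the moment of the call.
- job_done(): hands the job in, once; it reports no verdict.
The state is a dict: "clock": time; "q": joint angles; "qd": joint speeds; "joint_efforts": joint torques, N m; "position": TCP position; "tcp_rot": TCP orientation; "contact_force": force on the tool from outside, world axes, zero at the start; "wrist_torque": the same for the moment, N m; "opening": finger opening in m.
Only numpy, scipy, OpenCV 4.12 (cv2) and the standard library are available. Lean on these libraries where they do the work, as an engineer would, in place of code of your own. Each camera call takes 0.05 s, during which the arm holds its last target.

## Working session

There is one attempt and no reset: what is moved stays moved. The work goes in short steps, Python scripts to look and compute and a tool call to move; the robot and the scene stay as the last step left them, time stands still between calls to the robot, and variables do not carry over. Pictures are saved under pics/ and viewed, and the job is handed in when it is done.

Besides the shell and the picture viewer there is one more tool, called after ">>>" as name(argument=value, ...) on one line, values as JSON. step_arm: Moves the arm, as the interface text tells. Its arguments: {"type":"object","properties":{"delta_pos":{"type":"array"},"turn":{"type":"array"},"jaw":{"type":"array"},"newtons":{"type":"number"}},"required":["delta_pos","turn","jaw"]}

```bash
mkdir -p pics
cat > h.py <<'E'
import numpy as np, cv2, json
from station import sense, snapshot, camera_params
def take(name,fn):
    p=camera_params(name); im=snapshot(name)
    cv2.imwrite(f'pics/{fn}.png',im[:,:,::-1])
    json.dump({k:(np.array(v).tolist()) for k,v in p.items()},open(f'pics/{fn}.json','w'))
def load(fn): 
    p=json.load(open(f'pics/{fn}.json')); p['T']=np.array(p['T']); return p
def K(p):
    f=200/np.tan(np.radians(p['vfov'])/2); return np.array([[f,0,p['cx']],[0,f,p['cy']],[0,0,1.]])
def ray(p,uv):
    d=cv2.undistortPointsIter if 0 else None
    f=K(p)[0,0]; x=(np.array(uv,float)-[p['cx'],p['cy']])/f
    y=x.copy()
    for _ in range(30): y=x/(1+p['k1']*(y@y))
    v=p['T'][:3,:3]@np.array([y[0],y[1],1]); return p['T'][:3,3],v/np.linalg.norm(v)
def atz(p,uv,z):
    o,d=ray(p,uv); return o+d*(z-o[2])/d[2]
def proj(p,X):
    R=p['T'][:3,:3]; c=R.T@(np.array(X)-p['T'][:3,3]); s=c[:2]/c[2]; s=s*(1+p['k1']*(s@s)); return s*K(p)[0,0]+[p['cx'],p['cy']]
def tri(obs):
    A=0;b=0
    for p,uv in obs:
        o,d=ray(p,uv); M=np.eye(3)-np.outer(d,d); A=A+M; b=b+M@o
    X=np.linalg.solve(A,b); return X,[np.linalg.norm(proj(p,X)-uv) for p,uv in obs]
def crop(fn,x0,y0,x1,y1,s):
    im=cv2.imread(f'pics/{fn}.png')[y0:y1,x0:x1]; cv2.imwrite(f'pics/{fn}_c{x0}_{y0}.png',cv2.resize(im,None,fx=s,fy=s,interpolation=cv2.INTER_CUBIC))
E
python3 - <<'E'
from h import *
for n in ('side','top','wrist'):
    take(n,n+'0'); p=load(n+'0'); print(n,p['vfov'],p['cx'],p['cy'],p['k1'],p['T'].round(3).tolist())
s=sense(); print(s['clock'],s['position'],s['tcp_rot'],s['opening'],s['contact_force'])
E
```

```text
side 45.21894327305378 323.0772829132112 205.43829397422175 -0.057834163418275054 [[1.0, -0.027, 0.003, 0.537], [-0.022, -0.759, 0.651, -0.817], [-0.015, -0.651, -0.759, 1.044], [0.0, 0.0, 0.0, 1.0]]
top 50.91446762809955 316.00063033359845 206.82925865656676 -0.03315201310042645 [[0.021, -0.993, 0.114, 0.426], [-0.999, -0.024, -0.023, 0.005], [0.026, -0.113, -0.993, 1.198], [0.0, 0.0, 0.0, 1.0]]
wrist 67.86889332363103 315.500619474768 201.0459017917164 0.012718392726983996 [[0.411, -0.865, -0.288, 0.352], [-0.912, -0.391, -0.127, -0.582], [-0.003, 0.315, -0.949, 0.373], [0.0, 0.0, 0.0, 1.0]]
0.15 [ 0.27811023 -0.61483054  0.40392679] [-6.80165746e-04  9.77527707e-01  2.10805792e-01 -1.96222743e-04] 0.08556908316735255 [ 0.45365539 -0.11598863  0.02187979]
```

View pics/side0.png

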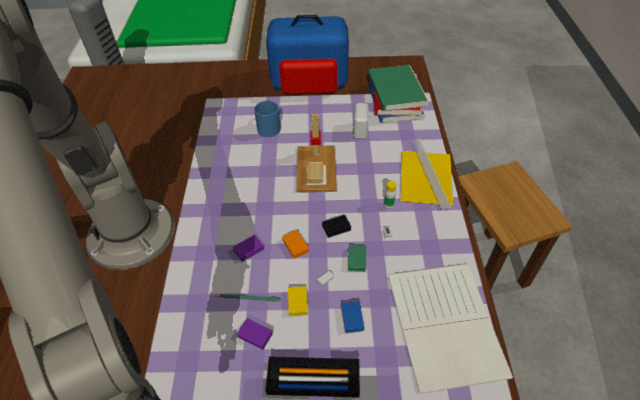

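View pics/top0.png

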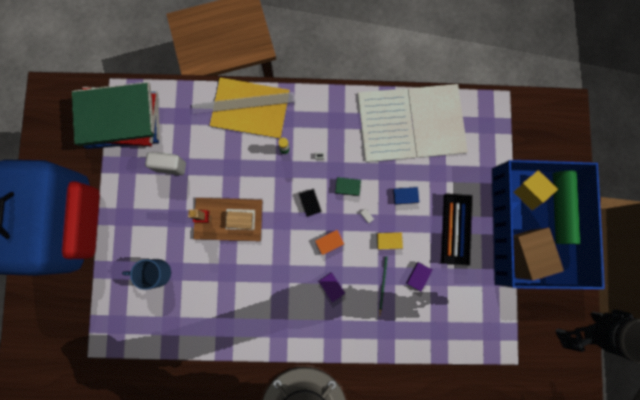

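View pics/wrist0.png

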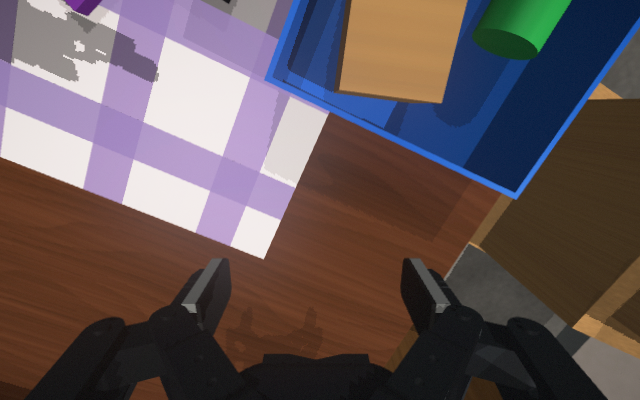

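The side view shows the stand at (316,168) with the slider at (315,135). The spares are orange (295,243), green (357,257), yellow (297,300) and blue (352,316). I'll enlarge these areas.

Run:
```python
from h import *
crop('side0',285,100,365,210,7 if 0 else 5)
crop('side0',215,205,385,345,4)
crop('top0',180,180,270,250,8)
crop('top0',290,165,440,300,4)
```

```text
(no output)
```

View pics/side0_c285_100.png

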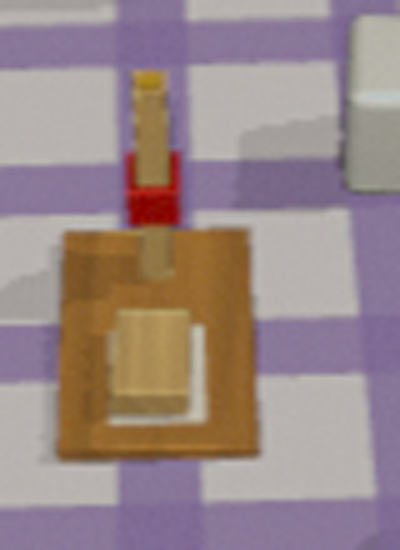

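View pics/side0_c215_205.png

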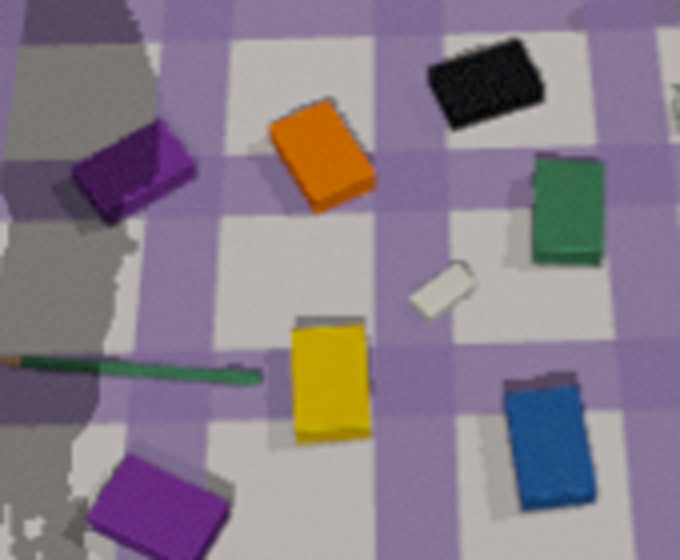

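View pics/top0_c180_180.png

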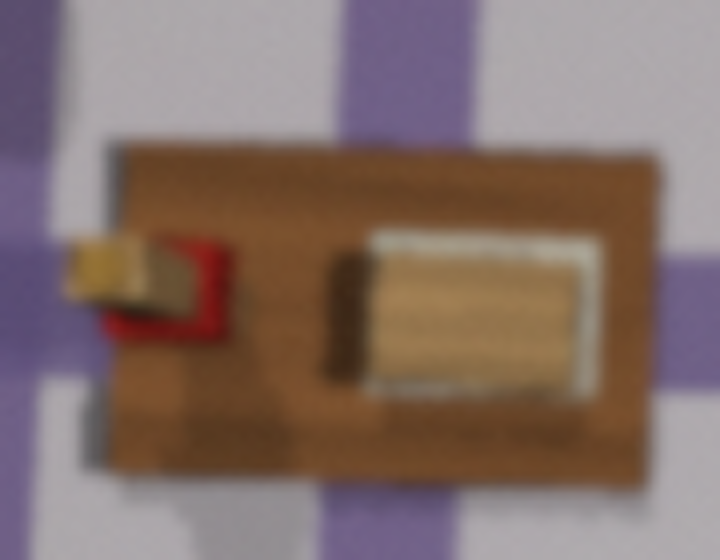

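View pics/top0_c290_165.png

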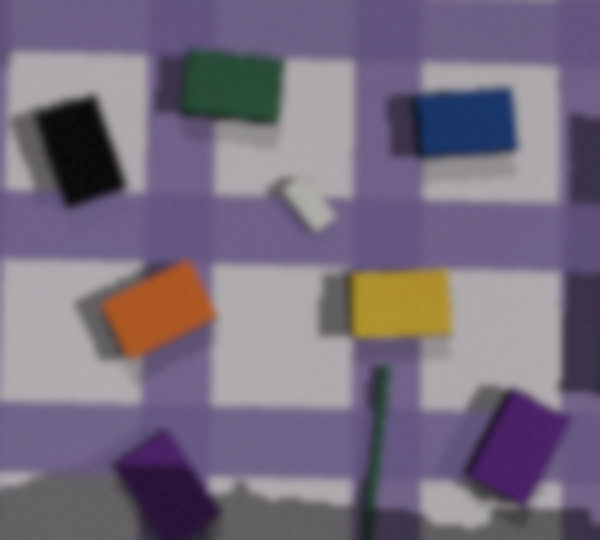

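```bash
cat > m.py <<'E'
from h import *
S=load('side0');T=load('top0')
def cs(l,o,s): return (np.array(l,float)+.5)/s-.5+np.array(o)
def center(P): # diagonal intersection
    P=np.array(P); return P.mean(0)
side=dict(orange=[(272,130),(330,98),(374,180),(316,200)],yellow=[(293,327),(364,325),(370,431),(297,434)],green=[(536,158),(604,160),(602,252),(533,250)],blue=[(505,388),(574,384),(594,492),(523,501)])
top=dict(orange=[(103,310),(192,262),(216,310),(133,357)],yellow=[(352,272),(449,269),(451,333),(351,338)],green=[(188,50),(282,58),(277,121),(182,110)],blue=[(415,95),(512,88),(517,149),(417,155)])
side={k:cs(v,(215,205),4) for k,v in side.items()}; top={k:cs(v,(290,165),4) for k,v in top.items()}
side['base']=cs([(118,310),(189,308),(189,392),(112,396)],(285,100),5); top['base']=cs([(375,248),(580,262),(575,380),(368,385)],(180,180),8)
for k in side:
    X,e=tri([(S,side[k].mean(0)),(T,top[k].mean(0))])
    z=.02 if k!='base' else .032
    print(k,'tri',X.round(4),np.round(e,1))
    for n,p,q in(('s',S,side[k]),('t',T,top[k])):
        W=np.array([atz(p,u,z)[:2] for u in q]); r=cv2.minAreaRect(W.astype(np.float32)*1000)
        c=W.mean(0); i=np.argmax([np.linalg.norm(W[j]-W[(j+1)%4]) for j in range(4)]); 
        L=[np.linalg.norm(W[j]-W[(j+1)%4]) for j in range(4)]
        l0=0 if L[0]+L[2]>L[1]+L[3] else 1
        d=W[l0+1]-W[l0]; d2=W[(l0+2)%4]-W[(l0+3)%4]; d=d/np.linalg.norm(d)+d2/np.linalg.norm(d2); print('  ',n,c.round(4),np.round(L,3),'long dir deg',round(np.degrees(np.arctan2(d[1],d[0]))%180,1))
if __name__=='__main__':
    foot_s=cs([(66,231),(248,229),(259,453),(60,455)],(285,100),5)
    foot_t=cs([(125,143),(660,155),(647,483),(110,465)],(180,180),8)
    for p,q in((S,foot_s),(T,foot_t)):
        W=np.array([atz(p,u,.012)[:2] for u in q]);print('foot',W.round(3).tolist())
    pap=cs([(370,232),(602,236),(598,402),(365,392)],(180,180),8)
    print('paper',[atz(T,u,.012)[:2].round(3).tolist() for u in pap])
E
python3 m.py
```

```text
orange tri [ 0.4643 -0.0634  0.0178] [0.3 0.3]
   s [ 0.4651 -0.0643] [0.046 0.075 0.04  0.065] long dir deg 115.6
   t [ 0.4634 -0.0634] [0.071 0.038 0.067 0.039] long dir deg 120.0
yellow tri [ 0.4721 -0.2328  0.0164] [0.1 0.1]
   s [ 0.4725 -0.2341] [0.044 0.073 0.043 0.073] long dir deg 93.0
   t [ 0.4718 -0.2321] [0.069 0.045 0.071 0.046] long dir deg 93.5
green tri [ 0.6244 -0.1114  0.0184] [0. 0.]
   s [ 0.6244 -0.1118] [0.045 0.072 0.044 0.072] long dir deg 84.9
   t [ 0.6241 -0.1113] [0.067 0.046 0.068 0.043] long dir deg 85.7
blue tri [ 0.6018 -0.2788  0.0175] [0.1 0.1]
   s [ 0.6014 -0.2795] [0.042 0.071 0.042 0.074] long dir deg 95.4
   t [ 0.6017 -0.2782] [0.07  0.044 0.072 0.043] long dir deg 95.2
base tri [0.5201 0.1912 0.032 ] [0.1 0.1]
   s [0.5203 0.1918] [0.043 0.07  0.045 0.072] long dir deg 87.9
   t [0.52   0.1912] [0.071 0.041 0.071 0.048] long dir deg 90.1
foot [[0.467, 0.321], [0.582, 0.318], [0.581, 0.126], [0.465, 0.128]]
foot [[0.581, 0.321], [0.581, 0.131], [0.465, 0.132], [0.467, 0.32]]
paper [[0.551, 0.233], [0.552, 0.151], [0.493, 0.15], [0.495, 0.232]]
```

```bash
python3 - <<'E' | grep -v "^ \|tri\|foot\|paper"
from m import *
for nm,uv,y in [('top front',(155,186),.2665),('bottom front',(155,226),.2665),('top back',(155,152),.3035),('post top front',(149,88),.273),('post foot front',(158,278),.273)]:
    q=cs([uv],(285,100),5)[0]; o,d=ray(S,q); X=o+d*(y-o[1])/d[1]; print(nm,X.round(4),'above foot',round((X[2]-.012)*1e3,1))
E
python3 - <<'E' | grep above
from m import *
for nm,uv,y in [('top front',(155,186),.2665),('bottom front',(155,226),.2665),('top back',(155,152),.3035),('post top front',(149,88),.273),('post foot front',(158,278),.273)]:
    q=cs([uv],(285,100),5)[0]; o,d=ray(S,q); X=o+d*(y-o[1])/d[1]; print(nm,X.round(4),'above foot',round((X[2]-.012)*1e3,1))
E
```

```text
top front [0.5247 0.2665 0.0954] above foot 83.4
bottom front [0.5238 0.2665 0.0636] above foot 51.6
top back [0.525  0.3035 0.0902] above foot 78.2
post top front [0.5232 0.273  0.1642] above foot 152.2
post foot front [0.5244 0.273  0.0143] above foot 2.3
```

Two added slabs should be enough: the slider centre is about 64 mm above the foot, against a 60 mm top for three slabs. I'll confirm this with the wrist camera. The orange slab goes first, gripped along its length so the wrist camera stays clear of the post.

>>> step_arm(delta_pos=[[0.31, 0.92, 0], [0.31, 0.92, 0], [0.31, 0.92, 0], [0.31, 0.92, 0], [0.31, 0.92, 0]], turn=[[0, 0, 0.1], [0, 0, 0.1], [0, 0, 0.1], [0, 0, 0.1], [0, 0, 0.1]], jaw=[1, 1, 1, 1, 1], newtons=40)

```text
clock: 0.65
position: [0.3559, -0.383, 0.4045]
tcp_rot: [-0.0, 0.972, 0.235, -0.0]
contact_force: [1.3, 0.6, -0.4]
opening: 0.0854
```

>>> step_arm(delta_pos=[[0.31, 0.92, -0.2], [0.31, 0.92, -0.2], [0.31, 0.92, -0.2], [0.31, 0.92, -0.2], [0, 0, 0]], turn=[[0, 0, 0.1], [0, 0, 0], [0, 0, 0], [0, 0, 0], [0, 0, 0]], jaw=[1, 1, 1, 1, 1])

```text
clock: 1.15
position: [0.4192, -0.1947, 0.3637]
tcp_rot: [-0.002, 0.97, 0.245, -0.0]
contact_force: [-0.5, -0.2, 0.2]
opening: 0.0856
```

Run:
```python
from h import *
take('wrist','w1'); s=sense(); print(s['clock'],s['position'].round(4),s['q'].round(2),s['tcp_rot'].round(4))
```

```text
1.2 [ 0.4184 -0.1979  0.3642] [ 0.51  0.19 -0.22  2.08  0.05  0.88 -0.82] [-7.000e-04  9.699e-01  2.434e-01 -3.000e-04]
```

View pics/w1.png

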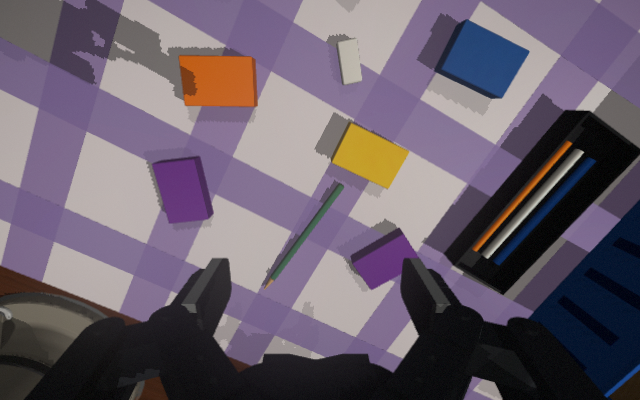

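The wrist view shows orange at about (218,82) and yellow at (370,155). I'll check orange against the earlier fix.

```bash
python3 - <<'E' | grep NEW
from m import *
p=load('w1')
q=np.array([(179,55),(254,57),(257,106),(186,105)],float)
W=np.array([atz(p,u,.02)[:2] for u in q]);d=W[1]-W[0]+W[2]-W[3]
print('NEW',W.mean(0),np.degrees(np.arctan2(d[1],d[0]))%180,[np.linalg.norm(W[i]-W[(i+1)%4]).round(3) for i in range(4)])
X,e=tri([(S,side['orange'].mean(0)),(T,top['orange'].mean(0)),(p,q.mean(0))]);print('NEW',X,e)
E
```

```text
NEW [ 0.46244097 -0.06321069] 117.3884182057831 [np.float64(0.071), np.float64(0.044), np.float64(0.071), np.float64(0.045)]
NEW [ 0.46377727 -0.06306437  0.01817491] [np.float64(0.5273323497802055), np.float64(0.18562976314507712), np.float64(1.2415165360583305)]
```

>>> step_arm(delta_pos=[[0.22, 0.68, -0.5], [0.22, 0.68, -0.6], [0.22, 0.68, -0.6], [0.24, 0.68, -0.6], [0, 0, 0]], turn=[[0, 0, -0.1], [0, 0, 0], [0, 0, 0], [0, 0, 0], [0, 0, 0]], jaw=[1, 1, 1, 1, 1])

```text
clock: 1.7
position: [0.4628, -0.0615, 0.2468]
tcp_rot: [-0.002, 0.971, 0.238, -0.002]
contact_force: [-0.2, -0.7, 1.3]
opening: 0.0852
```

Run:
```python
from h import *
take('wrist','w2'); s=sense(); print(s['clock'],s['position'].round(4),s['q'].round(2),s['tcp_rot'].round(4))
```

```text
1.75 [ 0.4627 -0.0639  0.2481] [ 0.23  0.38 -0.27  2.16  0.17  0.62 -1.25] [-8.000e-04  9.716e-01  2.368e-01 -1.600e-03]
```

View pics/w2.png

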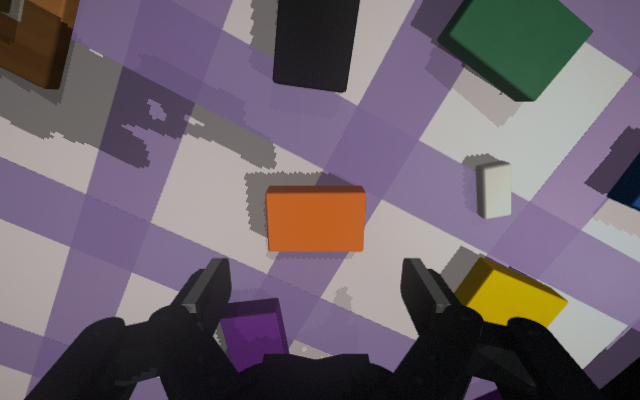

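Orange is centred between the fingers (267–365 px, with the fingers at 230 and 402). Descending.

>>> step_arm(delta_pos=[[0, 0, -0.5], [0, 0, -0.5], [0, 0, -0.3], [0, 0, -0.2], [0, 0, 0]], turn=[[0, 0, 0], [0, 0, 0], [0, 0, 0], [0, 0, 0], [0, 0, 0]], jaw=[1, 1, 1, 1, 1])

```text
clock: 2.25
position: [0.4624, -0.0665, 0.1743]
tcp_rot: [0.0, 0.972, 0.234, -0.001]
contact_force: [-0.3, -0.3, -0.2]
opening: 0.0852
```

>>> step_arm(delta_pos=[[0, 0, -0.1], [0, 0, 0], [0, 0, 0], [0, 0, 0], [0, 0, 0]], turn=[[0, 0, 0], [0, 0, 0], [0, 0, 0], [0, 0, 0], [0, 0, 0]], jaw=[1, 0.5, 0.5, 0.5, 0.5], newtons=40)

```text
clock: 2.75
position: [0.463, -0.0652, 0.1704]
tcp_rot: [0.0, 0.972, 0.235, 0.0]
contact_force: [-0.6, -0.8, 6.3]
opening: 0.0691
```

Run:
```python
from h import *
s=sense(); print(s['clock'],s['position'].round(4),s['contact_force'],s['opening'])
take('wrist','w3')
```

```text
2.75 [ 0.463  -0.0652  0.1704] [-0.64349633 -0.83241716  6.34464723] 0.06912493550915554
```

View pics/w3.png

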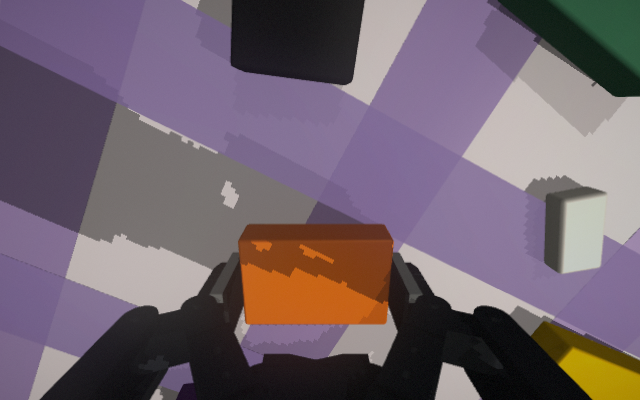

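Held: the opening is 69 mm. Lifting, then moving over to the stand.

>>> step_arm(delta_pos=[[0, 0, 0.4], [0, 0, 0.8], [0, 0.3, 0.8], [0.1, 0.6, 0.4], [0.15, 0.6, 0]], turn=[[0, 0, 0], [0, 0, 0], [0, 0, 0], [0, 0, -0.6], [0, 0, -0.6]], jaw=[0.5, 0.5, 0.5, 0.5, 0.5])

```text
clock: 3.3
position: [0.4762, 0.0104, 0.2931]
tcp_rot: [0.001, 0.985, 0.174, 0.003]
contact_force: [1.1, -0.1, -1.0]
opening: 0.0692
```

>>> step_arm(delta_pos=[[0.2, 0.7, 0], [0.2, 0.7, 0], [0.2, 0.7, 0], [0.15, 0.7, 0], [0.14, 0.4, 0]], turn=[[0, 0, -0.7], [0, 0, -0.7], [0, 0, -0.7], [0, 0, -0.7], [0, 0, -0.74]], jaw=[0.5, 0.5, 0.5, 0.5, 0.5])

```text
clock: 3.8
position: [0.5195, 0.1734, 0.29]
tcp_rot: [-0.001, 1.0, 0.001, 0.0]
contact_force: [-0.2, 0.6, -0.9]
opening: 0.0693
```

>>> step_arm(delta_pos=[[0, 0.2, 0], [0, 0, 0]], turn=[[0, 0, 0], [0, 0, 0]], jaw=[0.5, 0.5])

```text
clock: 4.0
position: [0.5192, 0.1812, 0.2897]
tcp_rot: [-0.0, 1.0, 0.003, -0.0]
contact_force: [0.3, -0.4, -1.6]
opening: 0.069
```

Run:
```python
from h import *
s=sense(); print(s['clock'],s['position'].round(4),s['contact_force'],s['opening'],s['q'].round(2),s['tcp_rot'].round(4))
take('wrist','w4');take('side','s4')
```

```text
4.0 [0.5192 0.1812 0.2897] [ 0.29478454 -0.39819651 -1.61805649] 0.06898515255786626 [-0.26  0.43 -0.24  1.95  0.14  0.79 -2.14] [-2.0e-04  1.0e+00  2.5e-03 -1.0e-04]
```

View pics/w4.png

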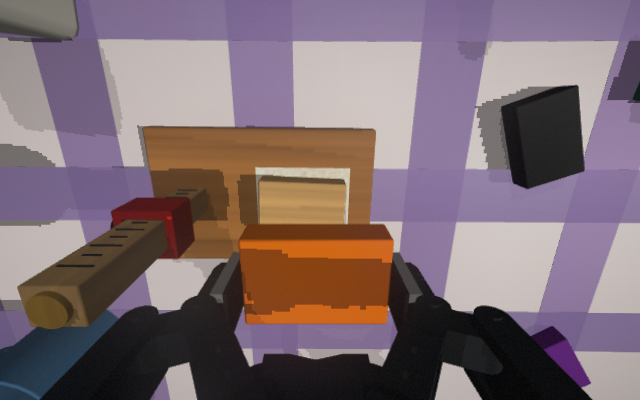

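View pics/s4.png

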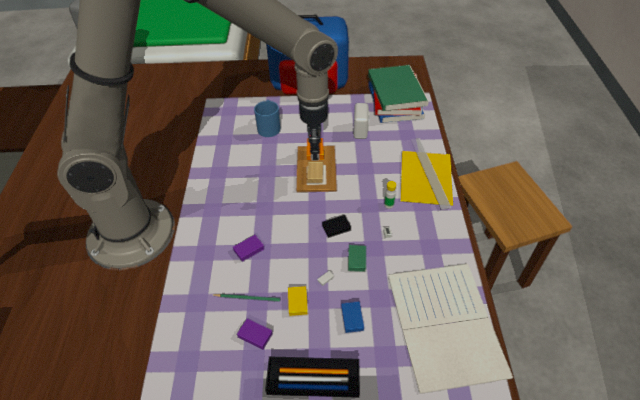

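Run:
```python
from h import *
crop('w4',10,110,400,340,2); crop('w4',90,180,220,270,6)
p=load('w4')
q=np.array([(240,240),(392,240),(387,323),(245,323)],float)
W=np.array([atz(p,u,.1393)[:2] for u in q]);d=W[1]-W[0]+W[2]-W[3]
print(W.mean(0),np.degrees(np.arctan2(d[1],d[0]))%180,[np.linalg.norm(W[i]-W[(i+1)%4]).round(3) for i in range(4)])
```

```text
[0.52003455 0.18088599] 90.27537942833348 [np.float64(0.067), np.float64(0.045), np.float64(0.07), np.float64(0.045)]
```

View pics/w4_c10_110.png

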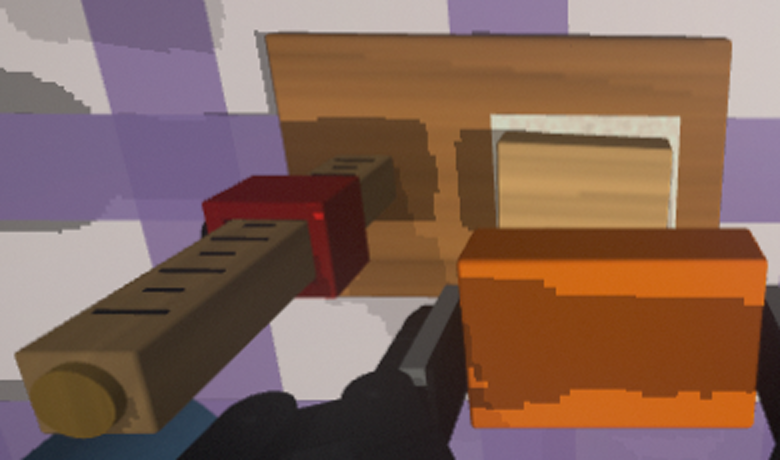

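View pics/w4_c90_180.png

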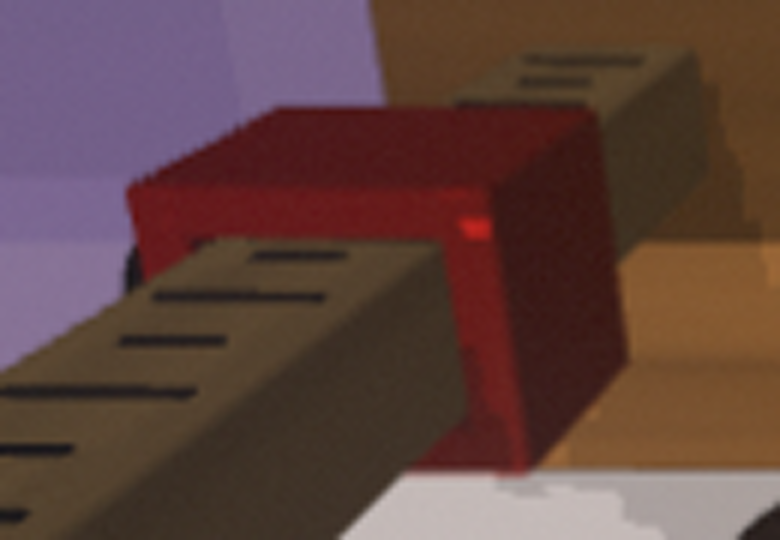

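```bash
python3 - <<'E' | grep NEW
from m import *
from scipy.optimize import least_squares
p=load('w4')
c6=lambda u:cs([u],(90,180),6)[0]; c5=lambda u:cs([u],(285,100),5)[0]
# params cx,cy,yaw,zt,zb
def P(v,sx,sy,z):
    a=np.radians(v[2]); return [v[0]+sx*.0165*np.cos(a)-sy*.0185*np.sin(a),v[1]+sx*.0165*np.sin(a)+sy*.0185*np.cos(a),z]
obs=[(p,c6((128,187)),1,1,3),(p,c6((493,187)),1,-1,3),(p,c6((525,470)),-1,-1,3),(p,c6((278,108)),1,1,4),(p,c6((597,112)),1,-1,4),(p,c6((628,362)),-1,-1,4)]
sd=[(S,c5((129,187)),-1,-1,3),(S,c5((180,186)),1,-1,3),(S,c5((131,228)),-1,-1,4),(S,c5((180,226)),1,-1,4)]
for n,o in(('wrist',obs),('side',sd),('both',obs+sd)):
    f=lambda v:np.concatenate([proj(q,P(v,a,b,v[i]))-u for q,u,a,b,i in o]) if n!='side' else np.concatenate([np.concatenate([proj(q,P(v,a,b,v[i]))-u for q,u,a,b,i in o]),[(v[3]-v[4]-.028)*3000,v[2]*.3]])
    r=least_squares(f,[.523,.285,0,.09,.062],x_scale=[.01,.01,1,.01,.01]); print('NEW',n,r.x.round(4),'centre above foot',(r.x[3:].mean()-.012).round(4),np.abs(r.fun).max().round(2))
# base & foot & paper from wrist
c2=lambda u:cs([u],(10,110),2)[0]
for nm,a,b,z in(('base far edge',(498,144),(672,150),.032),('foot far',(268,35),(731,40),.012),('paper far',(491,115),(680,117),.012)):
    A,B=atz(p,c2(a),z),atz(p,c2(b),z); print('NEW',nm,A.round(4),B.round(4),np.degrees(np.arctan2(*(A-B)[[1,0]])))
E
```

```text
NEW wrist [ 0.519   0.2901 -0.6306  0.0844  0.0574] centre above foot 0.0589 0.88
NEW side [0.524  0.3078 0.0317 0.0726 0.0446] centre above foot 0.0466 0.67
NEW both [ 0.5205  0.2881 -0.4456  0.0879  0.0611] centre above foot 0.0625 1.78
NEW base far edge [0.5407 0.226  0.032 ] [0.5386 0.1574 0.032 ] 88.20747114670692
NEW foot far [0.5803 0.3199 0.012 ] [0.5793 0.1331 0.012 ] 89.69296219512314
NEW paper far [0.5481 0.2322 0.012 ] [0.5476 0.1525 0.012 ] 89.63240079328858
```

The slider centre is 59–63 mm above the foot, so two added slabs (60 mm) is right. Now aligning and descending.

>>> step_arm(delta_pos=[[-0.02, 0.2, 0], [0, 0, -0.4], [0, 0, -0.5], [0, 0, -0.4], [0, 0, -0.2]], turn=[[0, 0, -0.2], [0, 0, 0], [0, 0, 0], [0, 0, 0], [0, 0, 0]], jaw=[0.5, 0.5, 0.5, 0.5, 0.5])

```text
clock: 4.6
position: [0.5181, 0.1877, 0.2131]
tcp_rot: [0.001, 1.0, -0.01, -0.001]
contact_force: [-0.3, -0.5, 0.5]
opening: 0.0691
```

>>> step_arm(delta_pos=[[0, 0, 0], [0, 0, 0]], turn=[[0, 0, 0], [0, 0, 0]], jaw=[0.5, 0.5])

```text
clock: 4.8
position: [0.519, 0.1894, 0.2153]
tcp_rot: [0.0, 1.0, -0.01, 0.0]
contact_force: [0.6, -0.4, -1.3]
opening: 0.0689
```

Run:
```python
from h import *
s=sense(); print(s['clock'],s['position'].round(4),s['contact_force'],s['tcp_rot'].round(4))
take('wrist','w5');take('side','s5');crop('s5',275,100,365,210,5)
```

```text
4.8 [0.519  0.1894 0.2153] [ 0.61178673 -0.43927197 -1.26229512] [ 0.e+00  1.e+00 -1.e-02  2.e-04]
```

View pics/w5.png

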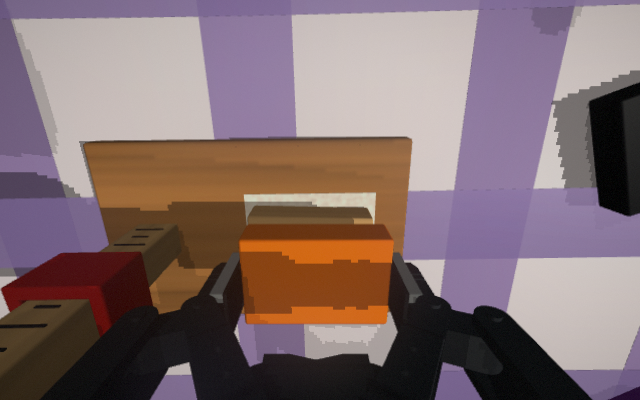

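View pics/s5_c275_100.png

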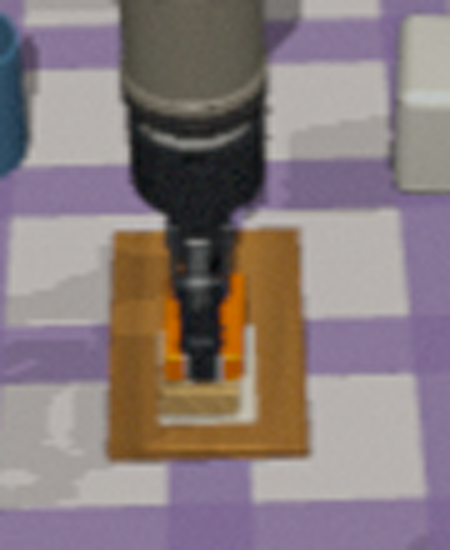

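Lined up over the plain slab, about 13 mm above it. Lowering slowly.

>>> step_arm(delta_pos=[[0, 0.04, -0.1], [0, 0, -0.08], [0, 0, -0.04], [0, 0, -0.02], [0, 0, 0]], turn=[[0, 0, 0], [0, 0, 0], [0, 0, 0], [0, 0, 0], [0, 0, 0]], jaw=[0.5, 0.5, 0.5, 0.5, 0.5])

```text
clock: 5.4
position: [0.5187, 0.192, 0.2026]
tcp_rot: [0.0, 1.0, -0.01, -0.0]
contact_force: [-0.6, -0.1, -2.2]
opening: 0.0688
```

>>> step_arm(delta_pos=[[0, 0, -0.02], [0, 0, 0]], turn=[[0, 0, 0], [0, 0, 0]], jaw=[0.5, 0.5])

```text
clock: 5.6
position: [0.5187, 0.1921, 0.2025]
tcp_rot: [0.0, 1.0, -0.01, 0.0]
contact_force: [-3.5, -0.5, 6.9]
opening: 0.069
```

Contact at the expected height (7 N). Releasing and backing off.

>>> step_arm(delta_pos=[[0, 0, 0], [0, 0, 0], [0, 0, 0], [0, 0, 0.3], [0, 0, 0.5]], turn=[[0, 0, 0], [0, 0, 0], [0, 0, 0], [0, 0, 0], [0, 0, 0]], jaw=[1, 1, 1, 1, 1])

```text
clock: 6.1
position: [0.5181, 0.1917, 0.2415]
tcp_rot: [0.001, 1.0, -0.01, -0.002]
contact_force: [1.2, -0.5, 0.0]
opening: 0.0853
```

>>> step_arm(delta_pos=[[0, 0, 0.8], [0, -0.3, 0.6], [0.3, -0.8, 0], [0.3, -0.8, 0], [0.3, -0.8, 0]], turn=[[0, 0, 0], [0, 0, 0], [0, 0, 0], [0, 0, 0], [0, 0, 0]], jaw=[1, 1, 1, 1, 1])

```text
clock: 6.6
position: [0.5641, 0.0557, 0.3134]
tcp_rot: [-0.0, 1.0, -0.009, 0.001]
contact_force: [1.4, -0.2, 0.2]
opening: 0.0851
```

>>> step_arm(delta_pos=[[0.3, -0.8, 0], [0.3, -0.8, 0], [0.3, -0.8, 0], [0.3, -0.8, 0], [0, 0, 0]], turn=[[0, 0, -0.2], [0, 0, -0.2], [0, 0, -0.2], [0, 0, 0], [0, 0, 0]], jaw=[1, 1, 1, 1, 1])

```text
clock: 7.1
position: [0.6244, -0.1109, 0.3128]
tcp_rot: [0.002, 0.999, -0.044, 0.001]
contact_force: [-0.8, -0.6, 0.5]
opening: 0.0854
```

Run:
```python
from h import *
s=sense(); print(s['clock'],s['position'].round(4),s['contact_force'],s['tcp_rot'].round(4))
take('wrist','w6');take('side','s6');take('top','t6');crop('s6',275,100,365,210,5)
```

```text
7.1 [ 0.6244 -0.1109  0.3128] [-0.81534635 -0.61469226  0.49055322] [ 0.0021  0.999  -0.0445  0.0011]
```

View pics/w6.png

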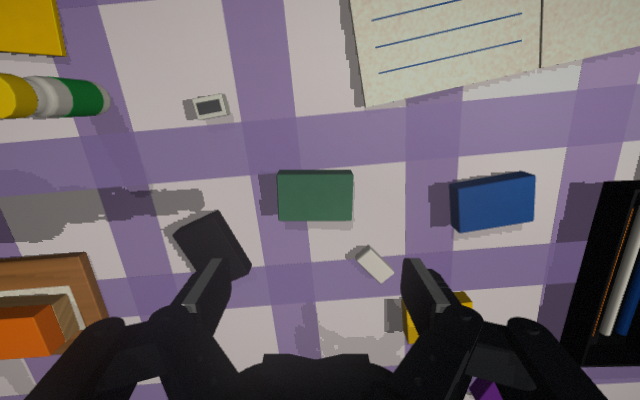

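View pics/s6_c275_100.png

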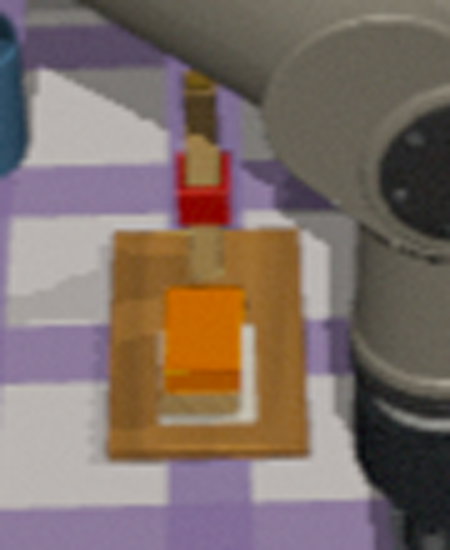

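Orange sits squarely on the stack. Green is aligned between the fingers (277–353 px). I'll check its x position and descend.

Run:
```python
from h import *
p=load('w6')
q=np.array([(278,171),(353,170),(352,219),(278,220)],float)
W=np.array([atz(p,u,.02)[:2] for u in q]);d=W[1]-W[0]+W[2]-W[3]
print(W.mean(0),np.degrees(np.arctan2(d[1],d[0]))%180,[np.linalg.norm(W[i]-W[(i+1)%4]).round(3) for i in range(4)])
```

```text
[ 0.62436013 -0.11180505] 85.59156088646822 [np.float64(0.067), np.float64(0.047), np.float64(0.07), np.float64(0.047)]
```

>>> step_arm(delta_pos=[[0, 0, -0.7], [0, 0, -0.7], [0, 0, -0.6], [0, 0, -0.4], [0, 0, 0]], turn=[[0, 0, 0], [0, 0, 0], [0, 0, 0], [0, 0, 0], [0, 0, 0]], jaw=[1, 1, 1, 1, 1])

```text
clock: 7.75
position: [0.6221, -0.1006, 0.1892]
tcp_rot: [-0.001, 0.999, -0.038, -0.003]
contact_force: [-0.8, -0.1, -0.0]
opening: 0.0855
```

Run:
```python
from h import *
take('wrist','w7'); s=sense(); print(s['position'].round(4))
```

```text
[ 0.6231 -0.101   0.1911]
```

View pics/w7.png

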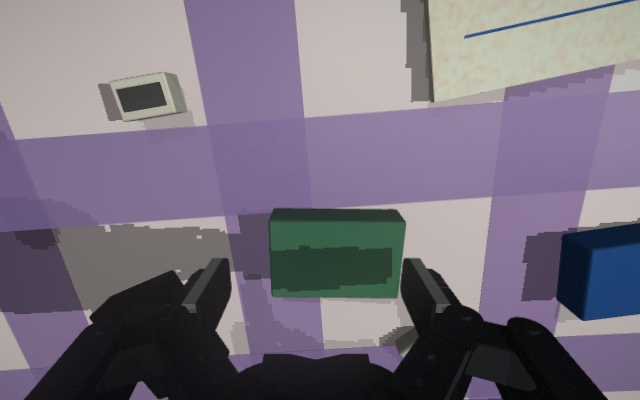

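The tool settled 10 mm off in y, still above the slab. I'll correct that and check.

>>> step_arm(delta_pos=[[0.02, -0.21, 0], [0, 0, 0], [0, 0, 0]], turn=[[0, 0, 0], [0, 0, 0], [0, 0, 0]], jaw=[1, 1, 1])

```text
clock: 8.1
position: [0.6252, -0.1143, 0.1932]
tcp_rot: [0.0, 0.999, -0.04, 0.001]
contact_force: [-0.1, -0.2, -0.7]
opening: 0.0852
```

Run:
```python
from h import *
take('wrist','w8'); s=sense(); print(s['position'].round(4))
```

```text
[ 0.6251 -0.1139  0.1929]
```

View pics/w8.png

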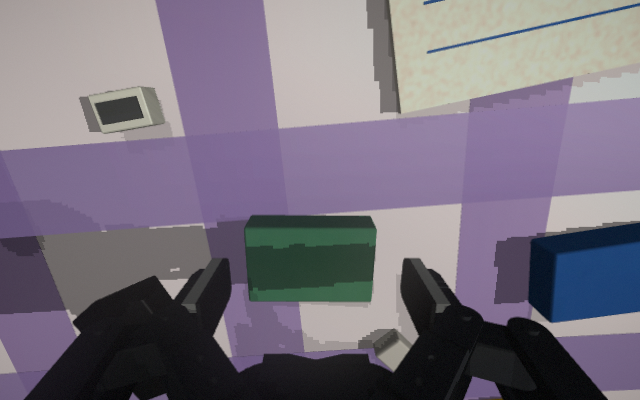

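>>> step_arm(delta_pos=[[0, 0.05, -0.1], [0, 0, -0.15], [0, 0, -0.15], [0, 0, -0.05], [0, 0, 0]], turn=[[0, 0, 0], [0, 0, 0], [0, 0, 0], [0, 0, 0], [0, 0, 0]], jaw=[1, 1, 1, 1, 1])

```text
clock: 8.65
position: [0.6243, -0.111, 0.1682]
tcp_rot: [-0.0, 0.999, -0.04, -0.001]
contact_force: [-0.2, -0.8, -0.3]
opening: 0.0852
```

>>> step_arm(delta_pos=[[0, 0, 0], [0, 0, 0], [0, 0, 0], [0, 0, 0], [0, 0, 0]], turn=[[0, 0, 0], [0, 0, 0], [0, 0, 0], [0, 0, 0], [0, 0, 0]], jaw=[0.5, 0.5, 0.5, 0.5, 0.5])

```text
clock: 9.15
position: [0.6248, -0.1111, 0.1695]
tcp_rot: [0.0, 0.999, -0.04, 0.0]
contact_force: [-0.4, 0.2, 1.0]
opening: 0.0691
```

>>> step_arm(delta_pos=[[0, 0, 0.4], [0, 0, 0.8], [-0.1, 0.3, 0.8], [-0.2, 0.6, 0.6], [-0.25, 0.7, 0]], turn=[[0, 0, 0], [0, 0, 0], [0, 0, 0], [0, 0, 0.2], [0, 0, 0.2]], jaw=[0.5, 0.5, 0.5, 0.5, 0.5])

```text
clock: 9.65
position: [0.5988, -0.0315, 0.304]
tcp_rot: [0.0, 1.0, -0.021, 0.004]
contact_force: [0.4, 1.3, -1.1]
opening: 0.0692
```

>>> step_arm(delta_pos=[[-0.3, 0.8, 0], [-0.3, 0.8, 0], [-0.3, 0.8, 0], [-0.3, 0.8, 0], [-0.2, 0.6, 0]], turn=[[0, 0, 0.2], [0, 0, 0], [0, 0, 0], [0, 0, 0], [0, 0, 0]], jaw=[0.5, 0.5, 0.5, 0.5, 0.5])

```text
clock: 10.15
position: [0.5257, 0.1617, 0.2993]
tcp_rot: [-0.0, 1.0, -0.008, -0.0]
contact_force: [0.8, 0.7, -1.2]
opening: 0.0693
```

>>> step_arm(delta_pos=[[-0.1, 0.4, 0], [0, 0, 0], [0, 0, 0]], turn=[[0, 0, 0], [0, 0, 0], [0, 0, 0]], jaw=[0.5, 0.5, 0.5])

```text
clock: 10.45
position: [0.5222, 0.1788, 0.2991]
tcp_rot: [0.0, 1.0, -0.009, -0.0]
contact_force: [1.1, 1.5, -0.0]
opening: 0.0691
```

Run:
```python
from h import *
s=sense(); print(s['clock'],s['position'].round(4),s['contact_force'],s['opening'],s['tcp_rot'].round(4))
take('wrist','w9'); crop('w9',60,100,420,340,2)
```

```text
10.45 [0.5222 0.1788 0.2991] [ 1.07438178  1.47946065 -0.01302688] 0.06911680488312553 [ 3.0e-04  1.0e+00 -9.3e-03 -0.0e+00]
```

View pics/w9_c60_100.png

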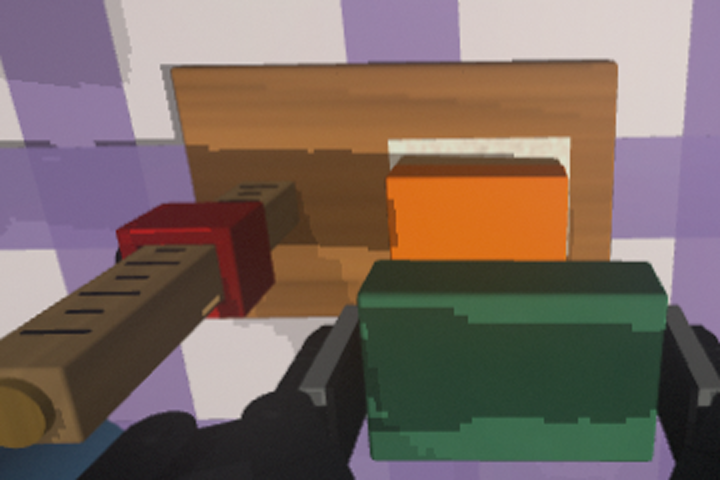

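Run:
```python
from h import *
p=load('w9'); c=lambda u:(np.array(u)+.5)/2-.5+np.array([60,100])
A,B=[atz(p,c(u),.052) for u in((388,178),(567,179))]; print('orange far',A,B,'ctr',(A+B)[:2]/2-[.023,0])
W=np.array([atz(p,c(u),.2991-.1695+.02)[:2] for u in((360,294),(666,296),(654,460),(371,460))]);d=W[0]-W[1]+W[3]-W[2]
print('green',W.mean(0),np.degrees(np.arctan2(d[1],d[0])))
```

```text
orange far [0.5421456  0.22492445 0.052     ] [0.54043052 0.15719245 0.052     ] ctr [0.51828806 0.19105845]
green [0.51979338 0.17829031] 88.68320321814961
```

>>> step_arm(delta_pos=[[-0.03, 0.26, 0], [0, 0, -0.4], [0, 0, -0.5], [0, 0, -0.3], [0, 0, -0.1]], turn=[[0, 0, 0], [0, 0, 0], [0, 0, 0], [0, 0, 0], [0, 0, 0]], jaw=[0.5, 0.5, 0.5, 0.5, 0.5])

```text
clock: 11.0
position: [0.5203, 0.1915, 0.2325]
tcp_rot: [0.001, 1.0, -0.01, -0.001]
contact_force: [0.1, -0.5, -0.1]
opening: 0.0692
```

>>> step_arm(delta_pos=[[0, 0, 0], [0, 0, 0]], turn=[[0, 0, 0], [0, 0, 0]], jaw=[0.5, 0.5])

```text
clock: 11.2
position: [0.5212, 0.1921, 0.2349]
tcp_rot: [-0.0, 1.0, -0.01, 0.001]
contact_force: [-0.7, 0.7, -0.8]
opening: 0.0691
```

>>> step_arm(delta_pos=[[0, 0, -0.1], [0, 0, -0.08], [0, 0, -0.04], [0, 0, -0.03], [0, 0, 0]], turn=[[0, 0, 0], [0, 0, 0], [0, 0, 0], [0, 0, 0], [0, 0, 0]], jaw=[0.5, 0.5, 0.5, 0.5, 0.5])

```text
clock: 11.7
position: [0.5207, 0.192, 0.2216]
tcp_rot: [0.0, 1.0, -0.01, -0.0]
contact_force: [-0.9, 0.1, -0.4]
opening: 0.0694
```

>>> step_arm(delta_pos=[[0, 0, -0.02], [0, 0, 0]], turn=[[0, 0, 0], [0, 0, 0]], jaw=[0.5, 0.5])

```text
clock: 11.9
position: [0.5208, 0.1921, 0.2214]
tcp_rot: [0.0, 1.0, -0.01, 0.0]
contact_force: [-2.0, -1.4, 5.6]
opening: 0.0692
```

Contact again at the expected height (5.6 N). Releasing and retreating.

>>> step_arm(delta_pos=[[0, 0, 0], [0, 0, 0], [0, 0, 0], [0, 0, 0.3], [0, 0, 0.5]], turn=[[0, 0, 0], [0, 0, 0], [0, 0, 0], [0, 0, 0], [0, 0, 0]], jaw=[1, 1, 1, 1, 1])

```text
clock: 12.4
position: [0.5201, 0.1918, 0.2605]
tcp_rot: [0.001, 1.0, -0.009, -0.001]
contact_force: [-0.0, -0.3, 0.7]
opening: 0.0855
```

>>> step_arm(delta_pos=[[0, 0, 0.8], [0, -0.3, 0.6], [0, -0.8, 0], [0, -0.8, 0], [0, -0.4, 0]], turn=[[0, 0, 0], [0, 0, 0], [0, 0, 0], [0, 0, 0], [0, 0, 0]], jaw=[1, 1, 1, 1, 1])

```text
clock: 12.9
position: [0.5206, 0.0733, 0.3321]
tcp_rot: [0.001, 1.0, -0.011, 0.001]
contact_force: [0.1, -0.3, -0.4]
opening: 0.0855
```

>>> step_arm(delta_pos=[[0, 0, 0], [0, 0, 0]], turn=[[0, 0, 0], [0, 0, 0]], jaw=[1, 1])

```text
clock: 13.1
position: [0.5208, 0.0771, 0.3316]
tcp_rot: [-0.0, 1.0, -0.01, 0.001]
contact_force: [-0.2, 0.6, -0.7]
opening: 0.0854
```

Run:
```python
from h import *
s=sense(); print(s['clock'],s['position'].round(4),s['contact_force'])
take('wrist','w10');take('side','s10');take('top','t10');crop('s10',275,100,365,210,5);crop('t10',180,180,270,250,8)
```

```text
13.1 [0.5208 0.0771 0.3316] [-0.15972334  0.5758485  -0.65960389]
```

View pics/w10.png

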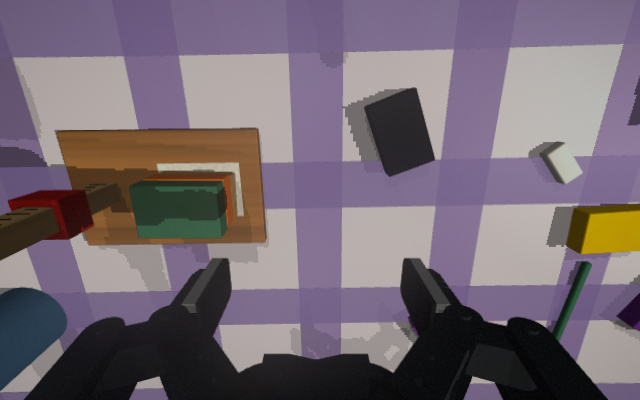

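View pics/s10_c275_100.png

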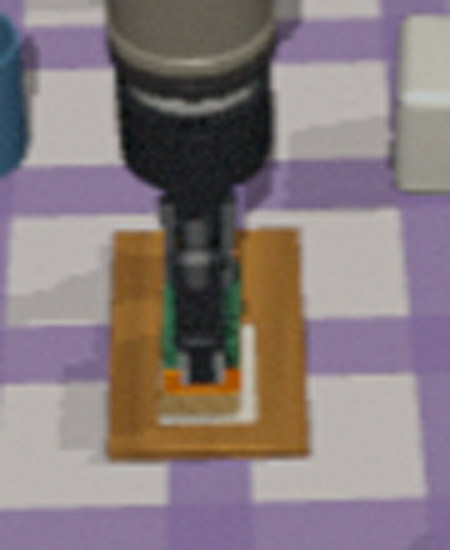

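View pics/t10_c180_180.png

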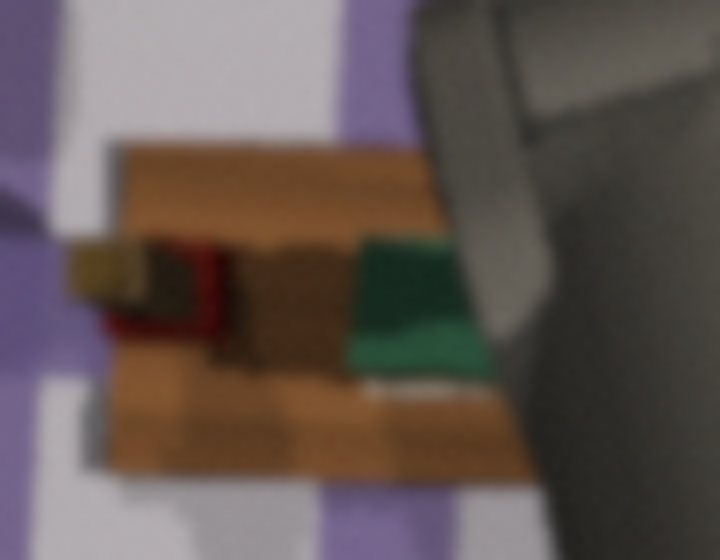

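View pics/s10.png

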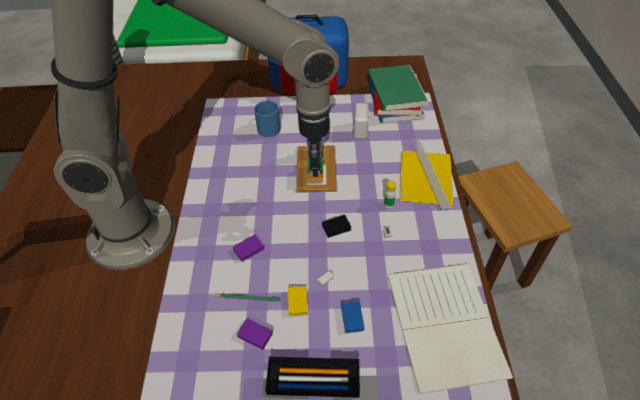

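The stack looks aligned. I'll move the arm clear for unobstructed side and top checks.

>>> step_arm(delta_pos=[[0, -0.8, 0.2], [0, -0.8, 0.2], [0, -0.8, 0.2], [0, -0.8, 0.2], [0, -0.8, 0.2]], turn=[[0, 0, 0], [0, 0, 0], [0, 0, 0], [0, 0, 0], [0, 0, 0]], jaw=[1, 1, 1, 1, 1])

```text
clock: 13.75
position: [0.5209, -0.1232, 0.3812]
tcp_rot: [-0.0, 1.0, -0.008, 0.0]
contact_force: [1.6, -0.7, -0.4]
opening: 0.0852
```

>>> step_arm(delta_pos=[[0, -0.8, 0], [0, -0.4, 0], [0, 0, 0], [0, 0, 0]], turn=[[0, 0, 0], [0, 0, 0], [0, 0, 0], [0, 0, 0]], jaw=[1, 1, 1, 1])

```text
clock: 14.15
position: [0.5211, -0.1819, 0.3806]
tcp_rot: [-0.0, 1.0, -0.009, -0.0]
contact_force: [-0.2, 0.4, -0.6]
opening: 0.0854
```

Run:
```python
from h import *
s=sense(); print(s['clock'],s['position'].round(4),s['contact_force'])
take('side','s11');take('top','t11');crop('s11',275,100,365,210,5);crop('t11',180,180,270,250,8)
```

```text
14.15 [ 0.5211 -0.1819  0.3806] [-0.20147666  0.36211992 -0.61467073]
```

View pics/s11_c275_100.png

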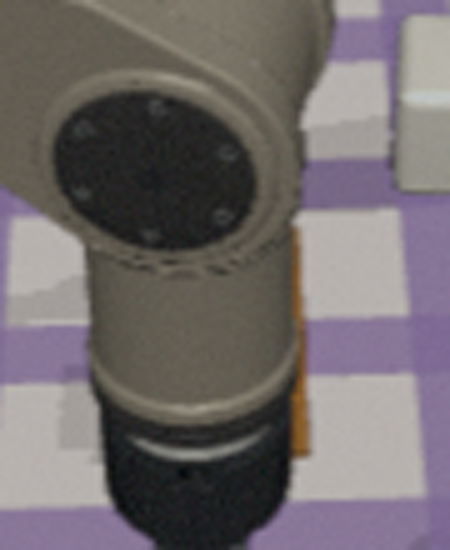

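View pics/t11_c180_180.png

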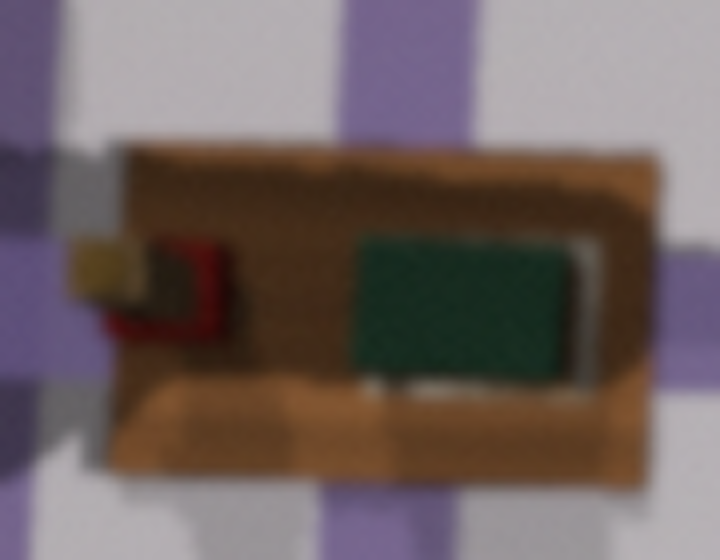

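The top view shows green squarely over the paper. The side view is blocked, so I'll move the arm aside in x.

>>> step_arm(delta_pos=[[0.8, 0, 0], [0.8, 0, 0], [0.8, 0, 0], [0.8, 0, 0], [0, 0, 0]], turn=[[0, 0, 0], [0, 0, 0], [0, 0, 0], [0, 0, 0], [0, 0, 0]], jaw=[1, 1, 1, 1, 1])

```text
clock: 14.75
position: [0.6849, -0.179, 0.3795]
tcp_rot: [-0.001, 1.0, -0.007, 0.001]
contact_force: [0.3, 0.7, -0.2]
opening: 0.0851
```

Run:
```python
from h import *
s=sense(); print(s['clock'],s['position'].round(4),s['contact_force'])
take('side','s12');crop('s12',275,100,365,210,5)
p=load('t11'); c=lambda u:(np.array(u)+.5)/8-.5+np.array([180,180])
W=np.array([atz(p,c(u),.072)[:2] for u in((359,238),(573,248),(565,381),(353,375))]);d=W[0]-W[1]+W[3]-W[2]
print('green',W.mean(0),np.degrees(np.arctan2(d[1],d[0])),np.linalg.norm(W[0]-W[1]),np.linalg.norm(W[1]-W[2]))
```

```text
14.75 [ 0.6849 -0.179   0.3795] [ 0.3182142   0.65620239 -0.24746307]
green [0.51948073 0.18890034] 89.20996081212765 0.07184617518895602 0.04476414085012296
```

View pics/s12_c275_100.png

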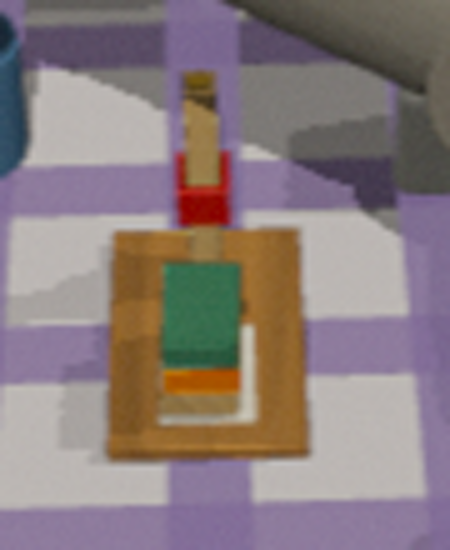

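View pics/s12.png

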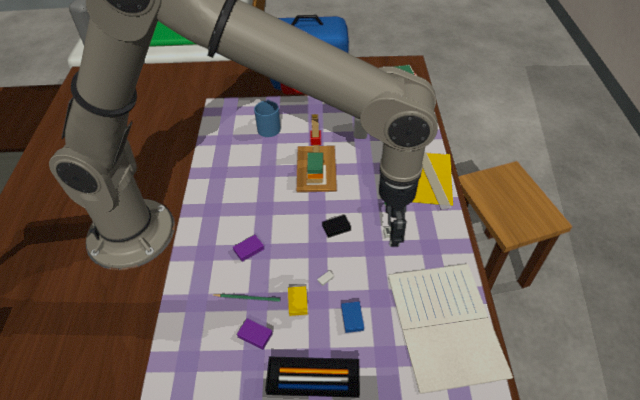

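The stack is neat and the slider hasn't moved. One more check: where a stack-top plane falls on the slider's front face in this view.

Run:
```python
from h import *
p=load('s12')
for z in(.012,.072,.092,.157): print(z,[((proj(p,[.523,y,z])-[275,100]+.5)*5-.5).round(0).tolist() for y in(.2665,.273)])
q=load('w4')
for z in(.072,.092): print(z,((proj(q,[.5365,.2665,z])-[90,180]+.5)*6-.5).round(0))
```

```text
0.012 [[206.0, 288.0], [206.0, 281.0]]
0.072 [[203.0, 216.0], [203.0, 208.0]]
0.092 [[202.0, 190.0], [202.0, 183.0]]
0.157 [[199.0, 105.0], [199.0, 98.0]]
0.072 [584. 140.]
0.092 [502. 205.]
```

```bash
python3 -c "
from station import job_done,sense
print(job_done(),sense()['clock'])"
```

```text
the job is handed in; nothing more can be done
the job is handed in; nothing more can be done
```

I laid the orange slab and then the green slab on the plain one, making a stack of three with its top about 60 mm above the foot. I handed the job in at about 15 s, with the arm clear of everything.

**Alignment:** The last top view puts green at (0.519, 0.189), turned about 1° from the stand's axis. That is within about 3 mm of the plain slab. The side view shows the three slabs flush.

**Slider height:** The readings differed, but the stack top falls within the slider on all but the weakest of them.

| Reading | Slider centre above foot |
|---|---|
| Wrist view | 59 mm |
| Wrist and side views fitted together | 62 mm |
| Side view with the post's position assumed | 64–67 mm |
| Side view fitted alone, too weak to use | 47 mm |

The side-view readings run a few millimetres high; the same method gave 152 mm for the 145 mm post. By the other readings a third added slab would have ended at or above the slider's top edge.

**Other things on the desk:** Yellow and blue stayed where they were. The slider, eraser, pencil, pencil box and mug also looked unmoved. The arm partly hid the clock, glue stick and sharpener in the last side view, so those three were not rechecked at the end.

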